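# Push the drawer front home against the fence and the end stop

## Task

Push the loose pine drawer front with your fingertips across the bench until its long edge lies flat along the aluminium fence and its end is up against the steel stop block, ready for drilling. Only push it: it stays flat on the bench and is never lifted or tipped. Leave everything else where it is, such as the tape roll by the fence, the plywood block and the scraper.

Things in the scene. Friction and masses are not known exactly. Their poses are not given: they have to be found in the camera images.
- board: the loose pine drawer front, a flat rectangular board lying on the bench, 100 mm (its x) by 160 mm (its y) by 22 mm high, with two small screw holes in its top face; about 0.15 to 0.35 kg. Origin: centre of its underside; z up. It starts clear of the fence and the stop, askew to the fence by at most 0.35 rad. Either long edge may end against the fence.
- fence: fixed straight fence, a slotted aluminium profile 450 mm long (456 mm with its end caps), 30 mm deep, 26 mm high, lying across the bench beyond the board, turned by up to 0.25 rad. Origin: at bench height, mid-length, on the flat working face that looks towards the robot. Its x points out of the fence's back, away from the robot (the board lies on the -x side); its y runs along the working face (to the left seen from the robot). Two small steel mounting feet stand behind it.
- stop: fixed steel stop block, 80 mm (its x) by 30 mm (its y) by 26 mm high, with two cap-screw heads 5 mm high on its top, set square to the fence just in front of its working face, near the left end of the fence or near the right end. Origin: centre of its underside; axes parallel to the fence's. The side that looks to the middle of the fence, 15 mm from the origin along y, is the stopping face.
- tape_roll: bystander: yellow-orange roll of tape lying flat, about 55 mm across and 20 mm high, in front of the end of the fence that has no stop. Origin: centre of its underside.
- ply_block: bystander: plywood block 57 x 54 x 44 mm high standing on the bench to the left. Origin: centre of its underside.
- scraper: bystander: scraper with a dark handle, 179 x 41 x 22 mm, lying at the right. Origin: centre of its underside.
Not all that is in view belongs to the job. Of the things like the stop, leave any that is blue or pink; of the rest the smaller one is meant.

How it is judged:
At the end, for the whole second after the job is handed in: The board lies flat and still on the bench with a long edge along the fence (gap at most 3 mm at its middle, within 0.025 rad of parallel) and its end within 3 mm of the stop's inner face; tape roll, plywood block and scraper within 20 mm of where they stood (x of board in the frame of fence between -0.053 and -0.045 m and y of board in the frame of stop between -0.098 and 0.098 m and y of board in the frame of fence between -0.14 and 0.14 m and angle between the y axis of board and the y axis of fence, either way round below 0.025 rad and height (world z) of board below 0.004 m and angle between board's own z axis and vertical below 0.03 rad and linear speed of board below 0.01 m/s and distance of each of tape_roll, ply_block, scraper from where it was at the start of the episode below 0.02 m); the robot touches nothing.
It fails at once if the board is lifted or tipped off the bench (height (world z) of board above 0.008 m or angle between board's own z axis and vertical above 0.12 rad).
It fails at once if the tape roll, the plywood block or the scraper is displaced by more than 20 mm (distance of any of tape_roll, ply_block, scraper from where it was at the start of the episode above 0.02 m).
It also fails if it takes over 58 s, if anything falls off the work surface, if the arm or the gripper's body presses on something with over 40 N, if the wrist force passes 120 N, or if a joint passes its speed limit or range.

## Robot

A 7-joint arm with a two-finger parallel gripper is mounted at the origin on a cart in front of the work surface, level with it; the furniture and walls round the work are solid. World frame = base frame: x ahead of the robot, y to its left, z up, the work surface at z = 0. Lengths are in m, angles in rad, forces in N, time in s.
With the tool pointing down it reaches from about 0.4 to 0.85 m from the base axis. Payload 4.5 kg.
Tool frame: the origin (TCP) lies on the mounting face of the last link; the fingertips stand 166 mm ahead of it and the grasp point (between the pads) lies 147 mm ahead of it; y points along the fingers, z is the direction in which the jaws open and shut, and the axes are right-handed (so a half turn about y gives the same grasp; the last joint's range is limited). The gripper opens to 88 mm and grips with 3 to 60 N. Pads are 18 mm wide; open, the fingers measure 123 mm over their backs; the gripper's body (75 mm by 187 mm) begins 45 mm behind the grasp point.
Start: joints at [1.351, 0.689, -0.195, 1.565, 0.157, 0.902, -0.215], TCP at [0.157, -0.605, 0.405] pointing down, gripper open.
Joint ranges: [-3.01, 3.01], [-0.46, 2.08], [-1.47, 1.51], [0.13, 2.56], [-1, 4.14], [0.04, 2.09], [-2.66, 2.66]. Speed limits (rad/s): [2.57, 2.57, 3.14, 3.14, 3.14, 3.14, 3.14].

## Interface

Orientations are given as a unit quaternion [x, y, z, w].
In Python, from plant import r gives the robot as it stands.
- The arm moves only by the tool arm_command, never from a script. Its argument "deltas" is a list of rows, each an object of numbers: "dx", "dy", "dz": the shift along the tool's x, y, z each as a share of 1000 mm, from -1 to 1; "wx", "wy", "wz": the turn, a rotation vector about the tool's x, y, z each as a share of 45 degrees, from -1 to 1. In form: [{"dx": .., "dy": .., "dz": .., "wx": .., "wy": .., "wz": ..}, ...]. A call has exactly 5 rows; each row is the pose to reach, as a shift and turn from the pose commanded when the call began, along the tool's axes at that moment; what a row does not reach only later rows make up. A row lasts 1/10 s, in which the tool goes at most 50 mm and 8.59 degrees, less where a joint would pass 70% of its speed; a pose out of reach is approached as far as the arm can. A call with a number of a shift or a turn outside -1 to 1 is refused whole. A call with a gripper value outside its range is refused whole. "claw" is the opening, from -1 (shut) to 1 (fully open), set as the call begins (left out, the last holds). The fingers move at their own pace and stop on an object; "grip_force" is the grip in N (left out, the last holds). Time passes only in rows, so rows that repeat a pose let the fingers close, or fill a call up. It gives the time, the measured TCP pose, the force and the opening at its end, in the units of the state.
- r.get_state(): the state, without advancing time (a new reading comes with each control period).
- r.snapshot(name): name is "side" or "top"; returns the picture (384x512x3 uint8, red, green, blue); there is no depth.
- r.get_calibration(name): a dict with "vertical_fov" (degrees; the focal length in pixels is half the picture's height over the tangent of half this angle, whatever the lens; pixels are square), "cx", "cy" (the principal point, pixels), "R" (3x3) and "t" (3): a world point X has camera coordinates R X + t. Camera axes: x right, y down, z forward; pixel columns grow to the right and rows downward; lengths in m; the calibration is good to about 2 mm. A picture is of the moment at which its call begins. get_calibration takes no time and is no camera call.
- r.finish_job(): hands the job in, once; it reports no verdict.
The state is a dict: "clock": time; "q": joint angles; "qd": joint speeds; "joint_torque": joint torques, N m; "tool_pos": TCP position; "eef_rot": TCP orientation; "contact_force": force on the tool from outside, world axes, zero at the start; "moment": the same for the moment, N m; "opening": opening from 0.0 (shut) to 1.0 (fully open).
Only numpy, scipy, OpenCV 4.12 (cv2) and the standard library are available. Lean on these libraries where they do the work, as an engineer would, in place of code of your own. Each camera call takes 0.05 s, during which the arm holds its last target.

## Working session

There is one attempt and no reset: what is moved stays moved. The work goes in short steps, Python scripts to look and compute and a tool call to move; the robot and the scene stay as the last step left them, time stands still between calls to the robot, and variables do not carry over. Pictures are saved under pics/ and viewed, and the job is handed in when it is done.

Besides the shell and the picture viewer there is one more tool, called as name(argument=value, ...) on one line, values as JSON. arm_command: Moves the arm, as the interface text tells. Shift numbers are shares of 1000 mm and turn numbers shares of 45 degrees, none past 1 either way. Its arguments: {"type":"object","properties":{"deltas":{"type":"array","items":{"type":"object","properties":{"dx":{"type":"number","minimum":-1,"maximum":1},"dy":{"type":"number","minimum":-1,"maximum":1},"dz":{"type":"number","minimum":-1,"maximum":1},"wx":{"type":"number","minimum":-1,"maximum":1},"wy":{"type":"number","minimum":-1,"maximum":1},"wz":{"type":"number","minimum":-1,"maximum":1}}}},"claw":{"type":"number"},"grip_force":{"type":"number"}},"required":["deltas"]}

```bash
ls; mkdir -p pics; python3 - <<'E'
from plant import r
import cv2
for n in("top","side"):
    im=r.snapshot(n); cv2.imwrite(f"pics/{n}0.png",im[:,:,::-1]); c=r.get_calibration(n); print(n,c)
print(r.get_state())
E
```

```text
pics
top {'vertical_fov': 51.3559214555066, 'cx': 252.45744882707356, 'cy': 194.73086928545635, 'R': array([[ 1.38756037e-02, -9.99903369e-01,  8.48426831e-04],
       [-9.84170829e-01, -1.38072018e-02, -1.76683728e-01],
       [ 1.76678369e-01,  1.61659645e-03, -9.84267312e-01]]), 't': array([0.01878263, 0.60913792, 1.12427277])}
side {'vertical_fov': 53.400556098549956, 'cx': 252.54581928646778, 'cy': 186.08283410693505, 'R': array([[-0.9999445 ,  0.00914232,  0.00523687],
       [ 0.00249411,  0.68831774, -0.72540504],
       [-0.01023652, -0.72535171, -0.68830233]]), 't': array([ 0.60818504, -0.01080746,  1.21820688])}
{'clock': 0.1, 'q': array([ 1.35082301,  0.68987163, -0.19452673,  1.56623361,  0.15731148,
        0.90246367, -0.21507865]), 'qd': array([ 1.45473173e-03, -2.21384198e-03,  8.90832410e-06, -2.78202358e-03,
       -1.24545484e-03, -2.90065421e-04,  5.37594761e-04]), 'joint_torque': array([-2.74401944e-03, -5.28498638e+01, -1.27150577e+00, -1.53837562e+01,
       -5.26017195e-02,  1.94021086e-03,  2.34612560e-05]), 'tool_pos': array([ 0.15681863, -0.60470803,  0.40400967]), 'eef_rot': array([-0.08963221,  0.70196582, -0.70086823,  0.08940797]), 'contact_force': array([ 0.13958233, -0.0830985 ,  0.59865032]), 'moment': array([-0.02594743,  0.03837539, -0.0052206 ]), 'opening': 0.9979865459689851}
```

View pics/top0.png

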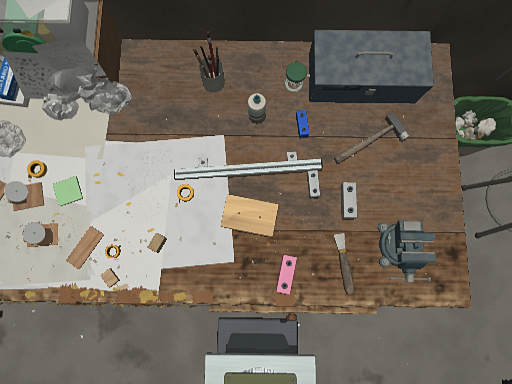

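View pics/side0.png

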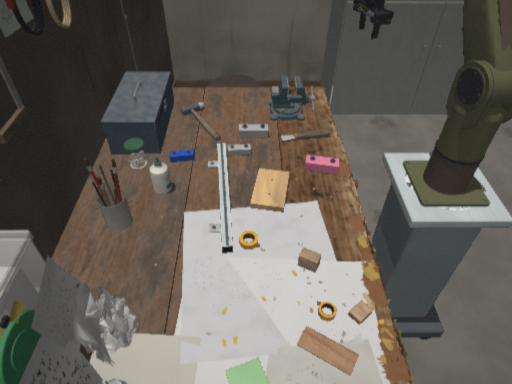

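```bash
cat > h.py <<'E'
import numpy as np,cv2
from plant import r
def ray(n,uv,z):
    c=r.get_calibration(n);f=192/np.tan(np.radians(c['vertical_fov']/2))
    R,t=np.array(c['R']),np.array(c['t']);C=-R.T@t
    d=R.T@np.array([(uv[0]-c['cx'])/f,(uv[1]-c['cy'])/f,1]);s=(z-C[2])/d[2]
    return (C+s*d)[:2]
def proj(n,X):
    c=r.get_calibration(n);f=192/np.tan(np.radians(c['vertical_fov']/2));p=c['R']@np.array(X)+c['t']
    return np.array([f*p[0]/p[2]+c['cx'],f*p[1]/p[2]+c['cy']])
E
python3 - <<'E'
import cv2
a=cv2.imread('pics/top0.png')[140:300,150:370]; b=cv2.imread('pics/side0.png')[120:260,190:350]
cv2.imwrite('pics/ct.png',cv2.resize(a,None,fx=3.6,fy=3.6,interpolation=cv2.INTER_CUBIC)); cv2.imwrite('pics/cs.png',cv2.resize(b,None,fx=4,fy=4,interpolation=cv2.INTER_CUBIC))
E
```

```text
(no output)
```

View pics/ct.png

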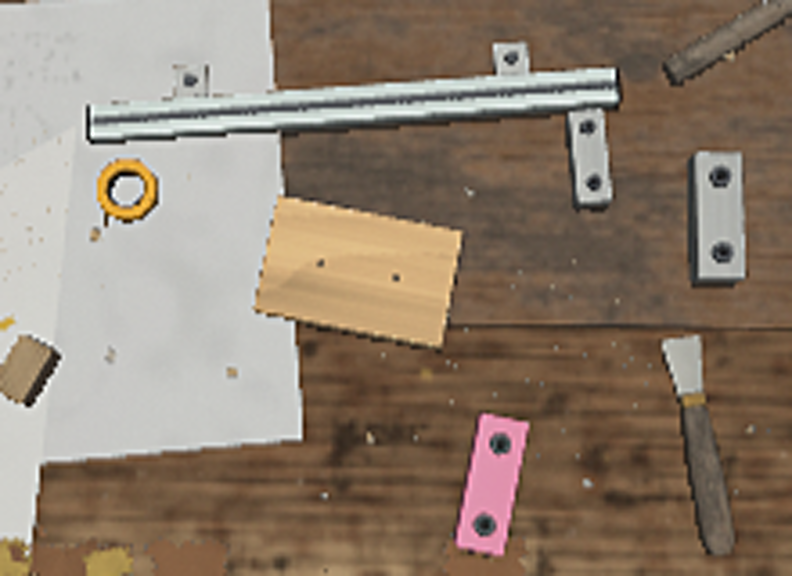

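View pics/cs.png

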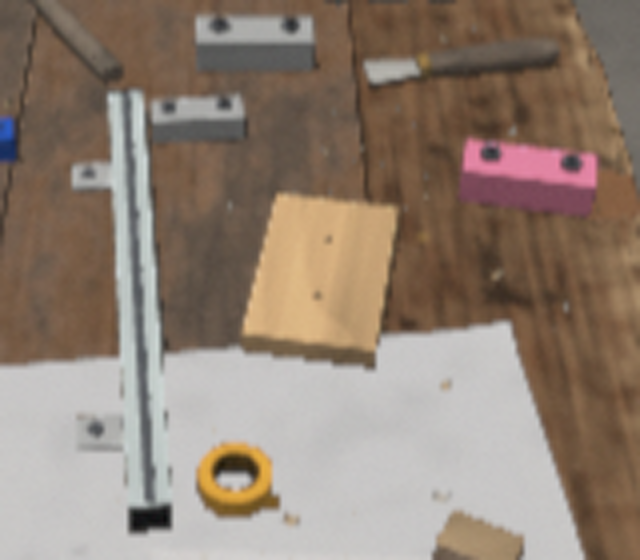

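The candidates that look like the stop in the top view are blue (303,123), pink (287,275), large grey (349,200) and small grey (313,184). The small grey one fits: it isn't blue or pink, it's the smaller of the two greys, and it sits square against the fence face near the right end. The enlarged crop confirms this.

```bash
python3 - <<'E'
from h import *
a=cv2.imread('pics/top0.png')
C=r.get_calibration('top');print(-C['R'].T@C['t'])
hsv=cv2.cvtColor(a,cv2.COLOR_BGR2HSV)
print('board px',hsv[215,250],'paper',hsv[220,200],'wood',hsv[190,250],'stop',hsv[183,312],'fence',hsv[172,240])
m=((hsv[...,0]>10)&(hsv[...,0]<25)&(hsv[...,1]>70)&(hsv[...,2]>150)).astype('uint8')
m[:,:215]=0;m[:,285:]=0;m[:190]=0;m[245:]=0
cn=max(cv2.findContours(m,0,2)[0],key=cv2.contourArea)
rect=cv2.minAreaRect(cn);p=[ray('top',q,.022) for q in cv2.boxPoints(rect)];print(rect)
for i in range(4):print(p[i],np.linalg.norm(p[i]-p[i-1]))
print('centre',np.mean(p,0))
b=a[150:215,165:335]
cv2.imwrite('pics/f.png',cv2.resize(b,None,fx=4.7,fy=4.7,interpolation=0))
for u in (200,220,250,280,300,313): print(u,[int(x) for x in cv2.cvtColor(a,6)[155:212 if u==313 else 185,u]])
E
```

```text
[0.40060048 0.02537381 1.21419376]
board px [ 17 104 214] paper [ 23   5 193] wood [13 64 92] stop [ 42   7 182] fence [ 77  10 223]
((249.05767822265625, 214.7115478515625), (52.951351165771484, 32.75138854980469), 11.309932708740234)
[0.51949511 0.12346134] 0.15812996330069035
[0.61740212 0.10673495] 0.09932550500408817
[ 0.5877203 -0.0509078] 0.16041274431556551
[ 0.49067236 -0.03201964] 0.0988689297667881
centre [0.55382247 0.03681721]
200 [193, 191, 194, 166, 182, 191, 194, 195, 193, 190, 188, 185, 203, 211, 218, 169, 96, 69, 208, 221, 228, 156, 63, 194, 207, 201, 197, 200, 199, 200]
220 [200, 201, 200, 199, 198, 198, 198, 197, 199, 198, 198, 209, 210, 222, 147, 83, 73, 200, 219, 235, 120, 37, 197, 208, 203, 201, 201, 200, 200, 201]
250 [95, 95, 93, 88, 86, 85, 83, 83, 103, 207, 215, 219, 121, 69, 118, 201, 219, 233, 119, 54, 42, 89, 99, 93, 90, 88, 89, 84, 78, 80]
280 [95, 96, 98, 101, 97, 89, 123, 202, 210, 220, 125, 70, 168, 207, 214, 230, 124, 57, 44, 89, 98, 98, 104, 96, 89, 100, 103, 100, 93, 99]
300 [95, 95, 98, 94, 76, 213, 218, 220, 170, 96, 71, 208, 222, 231, 142, 74, 57, 45, 90, 101, 98, 94, 97, 92, 86, 91, 96, 99, 97, 97]
313 [96, 92, 91, 81, 218, 220, 218, 168, 96, 51, 203, 218, 229, 143, 61, 154, 187, 193, 111, 36, 33, 65, 131, 175, 183, 182, 183, 181, 181, 184, 182, 180, 185, 191, 128, 84, 44, 173, 191, 188, 202, 110, 38, 80, 103, 107, 95, 88, 87, 84, 85, 83, 82, 80, 77, 81, 82]
```

View pics/f.png

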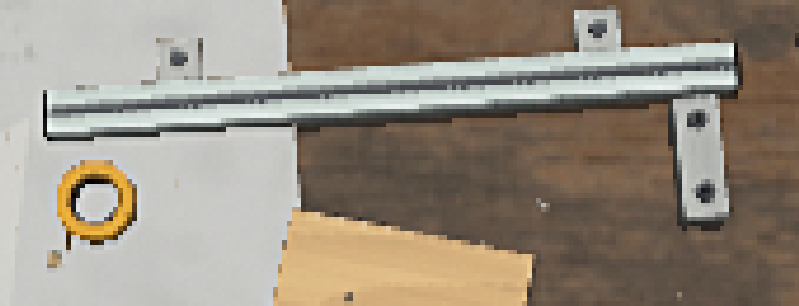

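```bash
python3 - <<'E'
from h import *
a=cv2.imread('pics/top0.png'); g=cv2.cvtColor(a,6).astype(float)
N=[];F=[]
for u in range(182,304):
    v0=178-(u-180)*13/140
    # near edge: last bright(>=200ish) to dark (<~140) going down
    for v in range(int(v0)-4,int(v0)+5):
        if g[v,u]>205 and g[v+2,u]<145:
            # fraction of front-pixel: v+1 mixed bright 228 / dark 60
            fr=np.clip((g[v+1,u]-65)/(g[v,u]-65),0,1); N.append((u,v+.5+fr)); break
N=np.array(N); p=np.polyfit(N[:,0],N[:,1],1); print(len(N),p,np.std(N[:,1]-np.polyval(p,N[:,0])))
A=ray('top',(182,np.polyval(p,182)),.026);B=ray('top',(320,np.polyval(p,320)),.026)
print('near top edge',A,B); d=(A-B)/np.linalg.norm(A-B); print('phi',np.arctan2(-d[0],d[1]))
# ends
EL=ray('top',(174.3,np.polyval(p,174.3)),.026);ER=ray('top',(321.7,np.polyval(p,321.7)),.026);print('len',np.linalg.norm(EL-ER),'mid',(EL+ER)/2)
o=(EL+ER)/2; n=np.array([d[1],-d[0]])
def fr(P): P=np.array(P)-o; return P@n,P@d
# stop top: mask grey
hsv=cv2.cvtColor(a,40); m=((g>150)&(hsv[...,1]<30)).astype('uint8'); s=np.zeros_like(m); s[170:200,300:325]=m[170:200,300:325]
s=cv2.morphologyEx(s,3,np.ones((5,5)))
c=max(cv2.findContours(s,0,2)[0],key=cv2.contourArea);R=cv2.minAreaRect(c);print(R)
for q in cv2.boxPoints(R): print(q,ray('top',q,.026),fr(ray('top',q,.026)))
P=ray('top',R[0],.026);print('stop c',P,fr(P))
print('board c',fr([.5538,.0368]), 'tape',ray('top',(185.5,193),.02),fr(ray('top',(185.5,193),.02)))
# side-view cross-check
b=cv2.imread('pics/side0.png')
h2=cv2.cvtColor(b,40);m=((h2[...,0]>10)&(h2[...,0]<25)&(h2[...,1]>60)&(h2[...,2]>170)).astype('uint8');m[:,:245]=0;m[:,295:]=0;m[:165]=0;m[215:]=0
c=max(cv2.findContours(m,0,2)[0],key=cv2.contourArea);ap=cv2.approxPolyDP(c,4,True)[:,0];print([(tuple(q),ray('side',q,.022).round(3)) for q in ap])
# fence in side: edge top/near on right edge. crop(112..146,92)->(170,510)
for q in ((190+146/4,120+95/4),(190+170/4,120+505/4)):print('side fence',ray('side',q,.026),fr(ray('side',q,.026)))
for q in ((190+152/4,120+98/4),(190+158/4,120+117/4),(190+243/4,120+98/4),(190+244/4,120+114/4)):print('side stop',fr(ray('side',q,.026)))
E
```

```text
122 [-1.04427621e-01  1.97371643e+02] 1.6104773932870164
near top edge [0.66149608 0.24254213] [ 0.7126416  -0.17839728]
phi 0.12091062068867757
len 0.4527846699511165 mid [0.68596945 0.04112065]
((313.60894775390625, 182.58912658691406), (25.174442291259766, 9.25384521484375), 84.2894058227539)
[307.7525  170.52478] [ 0.69141824 -0.1406288 ] (np.float64(-0.016512927994519876), np.float64(-0.18107975061275655))
[316.96045 169.60397] [ 0.69470773 -0.16881722] (np.float64(-0.016647430415553655), np.float64(-0.20945913536305039))
[319.4654  194.65347] [ 0.61696388 -0.17524995] (np.float64(-0.09459958264905652), np.float64(-0.20646773947765237))
[310.25745 195.57428] [ 0.61374512 -0.14737592] (np.float64(-0.09443278741001988), np.float64(-0.17840897057153976))
stop c [ 0.65398852 -0.15803354] (np.float64(-0.05576867024222966), np.float64(-0.1938427957068823))
board c (np.float64(-0.13172565126132316), np.float64(0.011652671559422642)) tape [0.61745132 0.23094993] (np.float64(-0.045121407737715634), np.float64(0.19670776990366812))
[((np.int32(259), np.int32(169)), array([ 0.587, -0.043])), ((np.int32(251), np.int32(203)), array([0.614, 0.109])), ((np.int32(283), np.int32(207)), array([0.521, 0.125])), ((np.int32(288), np.int32(172)), array([ 0.495, -0.028]))]
side fence [ 0.6966969  -0.17171915] (np.float64(-0.015022804641270112), np.float64(-0.21257980957659375))
side fence [0.66323666 0.2692684 ] (np.float64(0.00495149830590554), np.float64(0.22922403637959052))
side stop (np.float64(-0.01980428665931053), np.float64(-0.20770649149288603))
side stop (np.float64(-0.022646681927436883), np.float64(-0.18069556547464175))
side stop (np.float64(-0.09755969236844766), np.float64(-0.1980803200134406))
side stop (np.float64(-0.09558222175469279), np.float64(-0.17581282164348072))
```

```bash
python3 - <<'E'
from h import *
a=cv2.imread('pics/top0.png'); g=cv2.cvtColor(a,6).astype(float)
N=[]
for u in range(180,304):
    v0=176.5-(u-200)*0.085
    for v in range(int(v0)+3,int(v0)-4,-1):
        if g[v,u]>210 and g[v+2,u]<145:
            fr=np.clip((g[v+1,u]-65)/(g[v,u]-65),0,1); N.append((u,v+.5+fr)); break
N=np.array(N); 
for k in range(4):
    p=np.polyfit(N[:,0],N[:,1],1);e=np.abs(N[:,1]-np.polyval(p,N[:,0]));N=N[e<max(.7,2*e.std())]
print(len(N),p,e.std(),[ (int(u),round(v,1)) for u,v in N[::12]])
EL=ray('top',(174.3,np.polyval(p,174.3)),.026);ER=ray('top',(321.7,np.polyval(p,321.7)),.026);d=(EL-ER)/np.linalg.norm(EL-ER);o=(EL+ER)/2
n=np.array([d[1],-d[0]]);print('o',o,'phi',np.arctan2(-d[0],d[1]),'len',np.linalg.norm(EL-ER))
def fr(P): P=np.array(P)-o; return (P@n).round(4),(P@d).round(4)
for q in ([307.75,170.5],[316.96,169.6],[319.47,194.65],[310.26,195.57],[313.6,182.6]):print('stop',fr(ray('top',np.array(q)+.3*0,.026)))
print('board',fr([.5538,.0368]),'side:',fr(np.mean([[.587,-.043],[.614,.109],[.521,.125],[.495,-.028]],0)),'tape',fr(ray('top',(185.5,193),.02)))
for q in ((190+146/4,120+95/4),(190+170/4,120+505/4)):print('side fence',fr(ray('side',q,.026)))
E
```

```text
124 [-7.14795467e-02  1.90535333e+02] 0.10201832292542047 [(180, np.float64(177.8)), (192, np.float64(176.8)), (204, np.float64(175.9)), (216, np.float64(174.9)), (228, np.float64(174.1)), (240, np.float64(173.3)), (252, np.float64(172.9)), (264, np.float64(171.8)), (276, np.float64(170.8)), (288, np.float64(169.9)), (300, np.float64(169.0))]
o [0.68173623 0.04130264] phi 0.08730080250700296 len 0.45116328300661485
stop (np.float64(-0.0061), np.float64(-0.1821))
stop (np.float64(-0.0054), np.float64(-0.2105))
stop (np.float64(-0.0834), np.float64(-0.2101))
stop (np.float64(-0.0842), np.float64(-0.182))
stop (np.float64(-0.0451), np.float64(-0.1961))
board (np.float64(-0.1278), np.float64(0.0067)) side: (np.float64(-0.127), np.float64(0.0106)) tape (np.float64(-0.0475), np.float64(0.1945))
side fence (np.float64(-0.0037), np.float64(-0.2135))
side fence (np.float64(0.0014), np.float64(0.2287))
```

```bash
cat >> h.py <<'E'
from scipy.spatial.transform import Rotation as Ro
o=np.array([.6817,.0413]);phi=.0873
n=np.array([np.cos(phi),np.sin(phi)]);d=np.array([-n[1],n[0]])
def fr(P): P=np.array(P[:2])-o; return np.array([P@n,P@d]).round(4)
def w(a,b): return o+a*n+b*d
def plan(pos,ang=None,cmd=None):
    """deltas to put TCP at pos with tool z (jaw axis) at heading ang (mod pi), pointing down"""
    s=r.get_state();R=Ro.from_quat(s['eef_rot']);p=s['tool_pos']
    M=R.as_matrix()
    if ang is None: ang=np.arctan2(M[1,2],M[0,2])
    best=None
    for k in (0,np.pi):
        z=np.array([np.cos(ang+k),np.sin(ang+k),0]);y=np.array([0,0,-1.]);x=np.cross(y,z)
        rv=(R.inv()*Ro.from_matrix(np.c_[x,y,z])).as_rotvec()
        if best is None or np.linalg.norm(rv)<np.linalg.norm(best):best=rv
    sh=M.T@(np.array(pos)-p)
    print('clock',round(s['clock'],2),'pos',p.round(4),'fence',fr(p),'F',s['contact_force'].round(1),'open',round(s['opening'],3))
    print('d',(sh).round(4),'w/45',(best/np.radians(45)).round(4),'rows~',max(np.linalg.norm(sh)/.05,np.degrees(np.linalg.norm(best))/8.59).__round__(1))
def axes():
    s=r.get_state();print(Ro.from_quat(s['eef_rot']).as_matrix().round(3))
E
python3 - <<'E'
from h import *
axes()
for q in ((283,255),(297,257),(290,293),(277,291)): P=ray('top',q,.026);print('pink',P.round(3),fr(P))
for q in ((145,242),(157,233),(166,240)): P=ray('top',q,.044);print('ply',P.round(3),fr(P))
P=w(-.225,.03);print(P)
plan([*P,.4],phi+np.pi/2)
E
```

```text
[[-0.968 -0.001  0.251]
 [-0.251  0.001 -0.968]
 [ 0.    -1.    -0.002]]
pink [ 0.435 -0.065] [-0.2551 -0.0844]
pink [ 0.43  -0.106] [-0.2639 -0.125 ]
pink [ 0.326 -0.085] [-0.365  -0.0952]
pink [ 0.331 -0.048] [-0.3566 -0.0581]
ply [0.466 0.339] [-0.1887  0.3149]
ply [0.493 0.305] [-0.165   0.2792]
ply [0.473 0.278] [-0.1873  0.2536]
[0.45494118 0.05156819]
clock 0.1 pos [ 0.1568 -0.6047  0.404 ] fence [-0.5792 -0.5978] F [ 0.1 -0.1  0.6] open 0.998
d [-0.4534  0.0048 -0.5604] w/45 [0.002  0.2121 0.0003] rows~ 14.4
```

arm_command(deltas=[{"dx": -0.15, "dy": 0, "dz": -0.18, "wy": 0.2}, {"dx": -0.15, "dy": 0, "dz": -0.18, "wy": 0.2}, {"dx": -0.15, "dy": 0, "dz": -0.18, "wy": 0.2}, {"dx": -0.15, "dy": 0, "dz": -0.18, "wy": 0.21}, {"dx": -0.15, "dy": 0, "dz": -0.18, "wy": 0.21}], claw=1)

```text
invalid input at $.deltas[0]: expected keys dx, dy, dz, wx, wy, wz
```

```bash
python3 -c "
from h import *
plan([*w(-.225,.015),.4],phi+np.pi/2)"
```

```text
clock 0.1 pos [ 0.1568 -0.6047  0.404 ] fence [-0.5792 -0.5978] F [ 0.1 -0.1  0.6] open 0.998
d [-0.4509  0.0048 -0.5456] w/45 [0.002  0.2121 0.0003] rows~ 14.2
```

arm_command(deltas=[{"dx": -0.15, "dy": 0, "dz": -0.18, "wx": 0, "wy": 0.21, "wz": 0}, {"dx": -0.15, "dy": 0, "dz": -0.18, "wx": 0, "wy": 0.21, "wz": 0}, {"dx": -0.15, "dy": 0, "dz": -0.18, "wx": 0, "wy": 0.21, "wz": 0}, {"dx": -0.15, "dy": 0, "dz": -0.18, "wx": 0, "wy": 0.21, "wz": 0}, {"dx": -0.15, "dy": 0, "dz": -0.18, "wx": 0, "wy": 0.21, "wz": 0}], claw=1)

```text
clock: 0.6
tool_pos: [0.258, -0.3898, 0.4046]
eef_rot: [-0.032, 0.707, -0.706, 0.032]
contact_force: [0.2, -0.2, 0.6]
opening: 1.001
```

```bash
python3 -c "
from h import *
plan([*w(-.225,.015),.4],phi+np.pi/2)"
```

```text
clock 0.6 pos [ 0.258  -0.3898  0.4046] fence [-0.4597 -0.3925] F [ 0.2 -0.2  0.6] open 1.001
d [-0.2365  0.0054 -0.4064] w/45 [ 0.0026  0.0058 -0.    ] rows~ 9.4
```

arm_command(deltas=[{"dx": -0.18, "dy": 0, "dz": -0.17, "wx": 0, "wy": 0, "wz": 0}, {"dx": -0.18, "dy": 0, "dz": -0.17, "wx": 0, "wy": 0, "wz": 0}, {"dx": -0.18, "dy": 0, "dz": -0.17, "wx": 0, "wy": 0, "wz": 0}, {"dx": -0.18, "dy": 0, "dz": -0.17, "wx": 0, "wy": 0, "wz": 0}, {"dx": -0.18, "dy": 0, "dz": -0.17, "wx": 0, "wy": 0, "wz": 0}])

```text
clock: 1.1
tool_pos: [0.4223, -0.2058, 0.4046]
eef_rot: [-0.032, 0.706, -0.706, 0.032]
contact_force: [0.8, -1.4, -0.0]
opening: 1.002
```

```bash
python3 -c "
from h import *
plan([*w(-.225,.015),.25],phi+np.pi/2)"
```

```text
clock 1.1 pos [ 0.4223 -0.2058  0.4046] fence [-0.28   -0.2236] F [ 0.8 -1.4 -0. ] open 1.002
d [-0.0555  0.1547 -0.2384] w/45 [0.0001 0.0027 0.0002] rows~ 5.8
```

arm_command(deltas=[{"dx": -0.055, "dy": 0, "dz": -0.238, "wx": 0, "wy": 0, "wz": 0}, {"dx": -0.055, "dy": 0, "dz": -0.238, "wx": 0, "wy": 0, "wz": 0}, {"dx": -0.055, "dy": 0, "dz": -0.238, "wx": 0, "wy": 0, "wz": 0}, {"dx": -0.055, "dy": 0, "dz": -0.238, "wx": 0, "wy": 0, "wz": 0}, {"dx": -0.055, "dy": 0, "dz": -0.238, "wx": 0, "wy": 0, "wz": 0}])

```text
clock: 1.6
tool_pos: [0.4547, 0.0368, 0.4046]
eef_rot: [-0.032, 0.706, -0.706, 0.032]
contact_force: [1.4, -0.7, 0.1]
opening: 0.998
```

arm_command(deltas=[{"dx": 0, "dy": 0.05, "dz": 0, "wx": 0, "wy": 0, "wz": 0}, {"dx": 0, "dy": 0.1, "dz": 0, "wx": 0, "wy": 0, "wz": 0}, {"dx": 0, "dy": 0.15, "dz": 0, "wx": 0, "wy": 0, "wz": 0}, {"dx": 0, "dy": 0.18, "dz": 0, "wx": 0, "wy": 0, "wz": 0}, {"dx": 0, "dy": 0.18, "dz": 0, "wx": 0, "wy": 0, "wz": 0}])

```text
clock: 2.1
tool_pos: [0.4536, 0.0343, 0.2214]
eef_rot: [0.034, -0.706, 0.707, -0.029]
contact_force: [-0.6, -0.2, 0.4]
opening: 1.0
```

```bash
python3 -c "
from h import *
cv2.imwrite('pics/s1.png',r.snapshot('side')[100:300,150:400,::-1].repeat(3,0).repeat(3,1))
plan([*w(-.225,.015),.174],phi+np.pi/2)"
```

```text
clock 2.15 pos [0.4542 0.0342 0.2234] fence [-0.2272  0.0127] F [ 0.  -0.2  0.6] open 1.002
d [-0.0025  0.0494 -0.0023] w/45 [-0.0006  0.0023  0.0055] rows~ 1.0
```

View pics/s1.png

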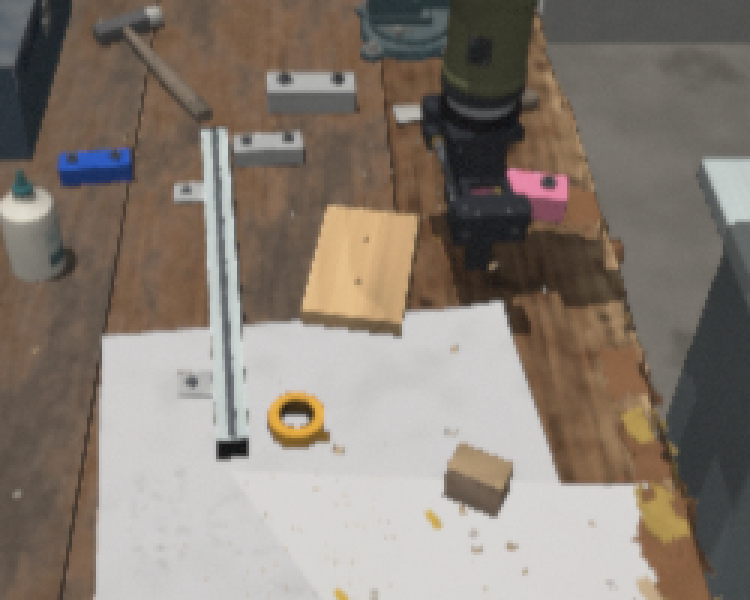

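The gripper is clear behind the board, with the tips ahead of the pink block. I'll lower it now.

arm_command(deltas=[{"dx": 0, "dy": 0.03, "dz": 0, "wx": 0, "wy": 0, "wz": 0}, {"dx": 0, "dy": 0.046, "dz": 0, "wx": 0, "wy": 0, "wz": 0}, {"dx": 0, "dy": 0.048, "dz": 0, "wx": 0, "wy": 0, "wz": 0}, {"dx": 0, "dy": 0.048, "dz": 0, "wx": 0, "wy": 0, "wz": 0}, {"dx": 0, "dy": 0.048, "dz": 0, "wx": 0, "wy": 0, "wz": 0}])

```text
clock: 2.65
tool_pos: [0.4591, 0.034, 0.1806]
eef_rot: [0.031, -0.706, 0.707, -0.031]
contact_force: [0.2, -0.7, 0.6]
opening: 1.0
```

```bash
python3 -c "
from h import *
plan([*w(-.17,.015),.175],phi+np.pi/2)"
```

```text
clock 2.65 pos [0.4591 0.034  0.1806] fence [-0.2224  0.0122] F [ 0.2 -0.7  0.6] open 1.0
d [-0.0524  0.0056 -0.0028] w/45 [-0.0017  0.0014 -0.0004] rows~ 1.1
```

arm_command(deltas=[{"dx": -0.01, "dy": 0.005, "dz": 0, "wx": 0, "wy": 0, "wz": 0}, {"dx": -0.02, "dy": 0.005, "dz": 0, "wx": 0, "wy": 0, "wz": 0}, {"dx": -0.03, "dy": 0.005, "dz": 0, "wx": 0, "wy": 0, "wz": 0}, {"dx": -0.04, "dy": 0.005, "dz": 0, "wx": 0, "wy": 0, "wz": 0}, {"dx": -0.05, "dy": 0.005, "dz": 0, "wx": 0, "wy": 0, "wz": 0}])

```text
clock: 3.15
tool_pos: [0.5088, 0.0378, 0.1759]
eef_rot: [0.031, -0.705, 0.707, -0.031]
contact_force: [-1.7, -0.4, 0.2]
opening: 1.003
```

```bash
python3 -c "
from h import *
plan([*w(-.12,.015),.175],phi+np.pi/2)
cv2.imwrite('pics/s2.png',r.snapshot('side')[100:300,150:400,::-1].repeat(3,0).repeat(3,1))"
```

```text
clock 3.15 pos [0.5088 0.0378 0.1759] fence [-0.1725  0.0116] F [-1.7 -0.4  0.2] open 1.003
d [-0.0525  0.0008 -0.0034] w/45 [-0.0035  0.0002  0.0013] rows~ 1.1
```

View pics/s2.png

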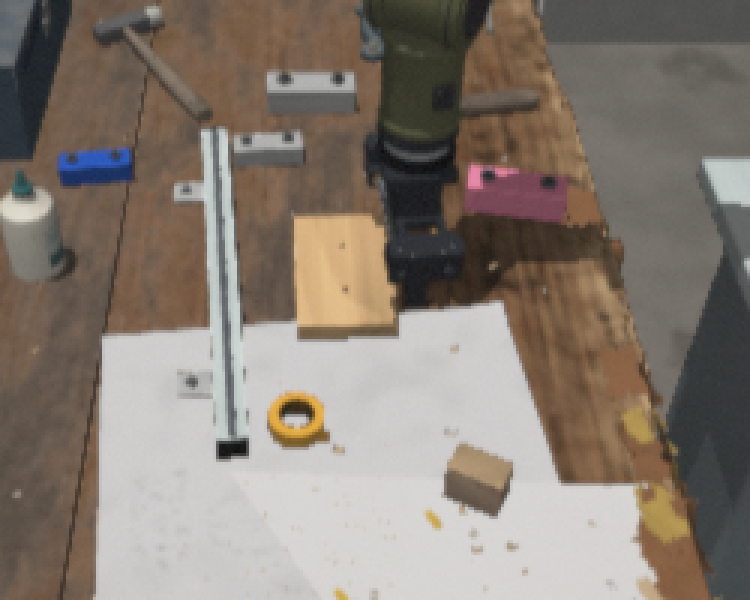

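The board is turning into line with the fence, and the force is small. I'll keep pushing.

arm_command(deltas=[{"dx": -0.011, "dy": 0, "dz": 0, "wx": 0, "wy": 0, "wz": 0}, {"dx": -0.022, "dy": 0, "dz": 0, "wx": 0, "wy": 0, "wz": 0}, {"dx": -0.033, "dy": 0, "dz": 0, "wx": 0, "wy": 0, "wz": 0}, {"dx": -0.044, "dy": 0, "dz": 0, "wx": 0, "wy": 0, "wz": 0}, {"dx": -0.054, "dy": 0, "dz": 0, "wx": 0, "wy": 0, "wz": 0}])

```text
clock: 3.7
tool_pos: [0.5619, 0.0429, 0.1752]
eef_rot: [0.032, -0.706, 0.707, -0.03]
contact_force: [-1.9, -0.9, 1.1]
opening: 1.003
```

```bash
cat >> h.py <<'E'
def board(tag):
    b=r.snapshot('side')[:,:,::-1].copy();h2=cv2.cvtColor(b,40)
    cv2.imwrite(f'pics/{tag}.png',b[110:270,180:340].repeat(4,0).repeat(4,1)[:600])
    m=((h2[...,0]>10)&(h2[...,0]<25)&(h2[...,1]>60)&(h2[...,2]>170)).astype('uint8');m[:,:222]=0;m[:,310:]=0;m[:135]=0;m[215:]=0
    c=max(cv2.findContours(m,0,2)[0],key=cv2.contourArea);ap=cv2.approxPolyDP(c,4,True)[:,0]
    for q in ap: print('board px',q,'fence',fr(ray('side',q,.022)))
E
python3 -c "
from h import *
plan([*w(-.12,.015),.175],phi+np.pi/2)
board('s3')"
```

```text
clock 3.7 pos [0.5619 0.0429 0.1752] fence [-0.1192  0.012 ] F [-1.9 -0.9  1.1] open 1.003
d [ 0.0008  0.0002 -0.003 ] w/45 [-0.003   0.0015  0.0033] rows~ 0.1
board px [231 175] fence [-0.0102 -0.0551]
board px [234 211] fence [-0.0102  0.1002]
board px [261 209] fence [-0.0882  0.0995]
board px [257 173] fence [-0.0931 -0.0571]
```

View pics/s3.png

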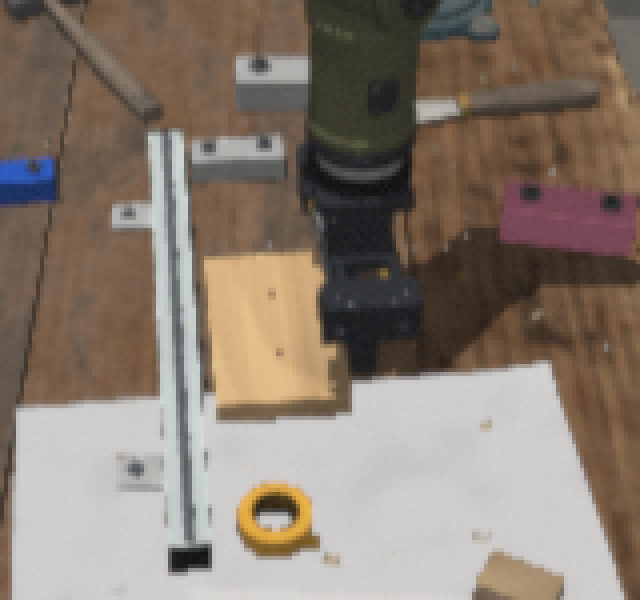

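arm_command(deltas=[{"dx": -0.005, "dy": 0, "dz": 0, "wx": 0, "wy": 0, "wz": 0}, {"dx": -0.005, "dy": 0, "dz": 0, "wx": 0, "wy": 0, "wz": 0}, {"dx": 0.01, "dy": 0, "dz": 0, "wx": 0, "wy": 0, "wz": 0}, {"dx": 0.03, "dy": 0, "dz": 0, "wx": 0, "wy": 0, "wz": 0}, {"dx": 0.03, "dy": 0, "dz": 0, "wx": 0, "wy": 0, "wz": 0}])

```text
clock: 4.25
tool_pos: [0.5292, 0.0406, 0.1736]
eef_rot: [0.035, -0.706, 0.707, -0.029]
contact_force: [2.0, 0.0, 0.1]
opening: 1.001
```

arm_command(deltas=[{"dx": 0, "dy": -0.05, "dz": 0, "wx": 0, "wy": 0, "wz": 0}, {"dx": 0, "dy": -0.09, "dz": 0, "wx": 0, "wy": 0, "wz": 0}, {"dx": 0, "dy": -0.09, "dz": 0, "wx": 0, "wy": 0, "wz": 0}, {"dx": 0, "dy": -0.09, "dz": 0, "wx": 0, "wy": 0, "wz": 0}, {"dx": 0, "dy": -0.09, "dz": 0, "wx": 0, "wy": 0, "wz": 0}], claw=-0.1)

```text
clock: 4.75
tool_pos: [0.532, 0.0406, 0.2627]
eef_rot: [0.033, -0.706, 0.707, -0.029]
contact_force: [0.3, 0.5, -0.5]
opening: 0.572
```

```bash
python3 -c "
from h import *
print(r.get_state()['q'].round(3));axes()
board('s4')
plan([*w(-.055,.127),.26],phi)"
```

```text
[ 0.138  0.836 -0.508  1.943  0.742  0.563 -2.362]
[[-0.996 -0.005  0.089]
 [-0.089 -0.001 -0.996]
 [ 0.005 -1.     0.001]]
board px [229 175] fence [-0.0039 -0.0556]
board px [232 211] fence [-0.0045  0.0997]
board px [265 208] fence [-0.1002  0.0967]
board px [259 173] fence [-0.0994 -0.0565]
clock 4.8 pos [0.5318 0.0406 0.2623] fence [-0.1494  0.0124] F [ 0.4 -0.2 -0.6] open 0.524
d [-0.0946  0.0017 -0.1144] w/45 [ 0.0056 -1.9979  0.0068] rows~ 10.5
```

View pics/s4.png

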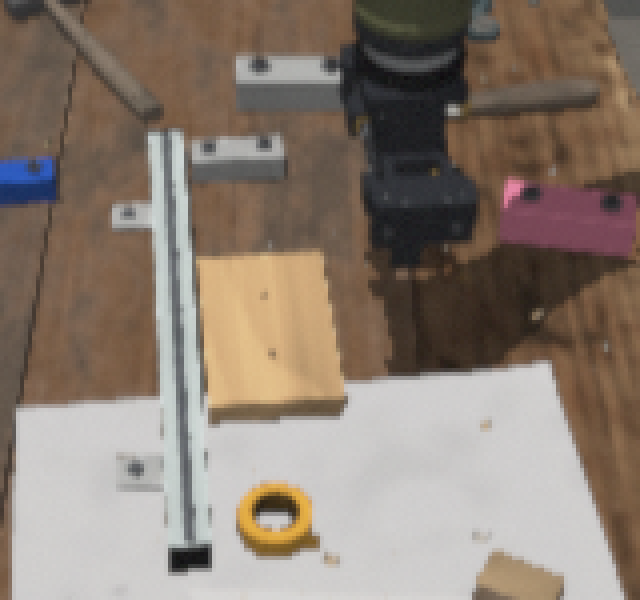

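arm_command(deltas=[{"dx": 0, "dy": 0, "dz": -0.03, "wx": 0, "wy": 0.1, "wz": 0}, {"dx": 0, "dy": 0, "dz": -0.06, "wx": 0, "wy": 0.2, "wz": 0}, {"dx": 0, "dy": 0, "dz": -0.09, "wx": 0, "wy": 0.2, "wz": 0}, {"dx": 0, "dy": 0, "dz": -0.11, "wx": 0, "wy": 0.2, "wz": 0}, {"dx": 0, "dy": 0, "dz": -0.11, "wx": 0, "wy": 0.2, "wz": 0}])

```text
clock: 5.3
tool_pos: [0.5214, 0.1544, 0.2625]
eef_rot: [0.02, 0.707, -0.706, -0.024]
contact_force: [-0.6, -0.5, 0.3]
opening: 0.45
```

```bash
python3 -c "
from h import *
print(r.get_state()['q'].round(3))
plan([*w(-.055,.127),.26],phi)"
```

```text
[-0.121  0.829 -0.423  1.916  0.627  0.535 -2.608]
clock 5.3 pos [0.5214 0.1544 0.2625] fence [-0.1499  0.1266] F [-0.6 -0.5  0.3] open 0.45
d [-0.0938  0.002  -0.0145] w/45 [-0.0033  1.81    0.0074] rows~ 9.5
```

arm_command(deltas=[{"dx": 0, "dy": 0, "dz": 0, "wx": 0, "wy": -0.15, "wz": 0}, {"dx": 0, "dy": 0, "dz": 0, "wx": 0, "wy": -0.3, "wz": 0}, {"dx": 0, "dy": 0, "dz": 0, "wx": 0, "wy": -0.45, "wz": 0}, {"dx": 0, "dy": 0, "dz": 0, "wx": 0, "wy": -0.6, "wz": 0}, {"dx": 0, "dy": 0, "dz": 0, "wx": 0, "wy": -0.75, "wz": 0}])

```text
clock: 5.8
tool_pos: [0.5223, 0.1485, 0.2622]
eef_rot: [0.186, -0.683, 0.683, -0.181]
contact_force: [-0.2, 0.5, -1.0]
opening: 0.449
```

arm_command(deltas=[{"dx": 0, "dy": 0, "dz": 0, "wx": 0, "wy": -0.15, "wz": 0}, {"dx": 0, "dy": 0, "dz": 0, "wx": 0, "wy": -0.3, "wz": 0}, {"dx": 0, "dy": 0, "dz": 0, "wx": 0, "wy": -0.45, "wz": 0}, {"dx": 0, "dy": 0, "dz": 0, "wx": 0, "wy": -0.6, "wz": 0}, {"dx": 0, "dy": 0, "dz": 0, "wx": 0, "wy": -0.75, "wz": 0}])

```text
clock: 6.3
tool_pos: [0.5223, 0.1485, 0.2621]
eef_rot: [-0.376, 0.601, -0.6, 0.371]
contact_force: [-1.0, -0.2, 0.6]
opening: 0.45
```

arm_command(deltas=[{"dx": 0, "dy": 0, "dz": 0, "wx": 0, "wy": -0.15, "wz": 0}, {"dx": 0, "dy": 0, "dz": 0, "wx": 0, "wy": -0.3, "wz": 0}, {"dx": 0, "dy": 0, "dz": 0, "wx": 0, "wy": -0.45, "wz": 0}, {"dx": 0, "dy": 0, "dz": 0, "wx": 0, "wy": -0.6, "wz": 0}, {"dx": 0, "dy": 0, "dz": 0, "wx": 0, "wy": -0.69, "wz": 0}])

```text
clock: 6.8
tool_pos: [0.5223, 0.1484, 0.262]
eef_rot: [0.523, -0.48, 0.478, -0.518]
contact_force: [0.5, -0.2, 0.4]
opening: 0.448
```

```bash
python3 -c "
from h import *
print(r.get_state()['q'].round(3));axes()
plan([*w(-.055,.127),.26],phi)"
```

```text
[ 0.115  0.941 -0.85   1.905  1.003  0.804 -1.225]
[[ 0.083 -0.006  0.997]
 [-0.997 -0.003  0.083]
 [ 0.002 -1.    -0.006]]
clock 6.8 pos [0.5223 0.1484 0.262 ] fence [-0.1494  0.1206] F [ 0.5 -0.2  0.4] open 0.448
d [-0.0068  0.0014  0.0944] w/45 [ 0.0081 -0.0053  0.0028] rows~ 1.9
```

arm_command(deltas=[{"dx": -0.007, "dy": 0, "dz": 0.04, "wx": 0, "wy": 0, "wz": 0}, {"dx": -0.007, "dy": 0, "dz": 0.08, "wx": 0, "wy": 0, "wz": 0}, {"dx": -0.007, "dy": 0, "dz": 0.094, "wx": 0, "wy": 0, "wz": 0}, {"dx": -0.007, "dy": 0, "dz": 0.094, "wx": 0, "wy": 0, "wz": 0}, {"dx": -0.007, "dy": 0, "dz": 0.094, "wx": 0, "wy": 0, "wz": 0}])

```text
clock: 7.3
tool_pos: [0.6145, 0.1638, 0.2616]
eef_rot: [0.522, -0.481, 0.478, -0.518]
contact_force: [0.2, 0.5, 0.3]
opening: 0.45
```

```bash
python3 -c "
from h import *
plan([*w(-.055,.127),.175],phi)
cv2.imwrite('pics/t5.png',r.snapshot('top')[130:270,150:350,::-1].repeat(4,0).repeat(4,1))"
```

```text
clock 7.3 pos [0.6145 0.1638 0.2616] fence [-0.0562  0.1279] F [0.2 0.5 0.3] open 0.45
d [0.0008 0.0866 0.0019] w/45 [ 0.009  -0.0086  0.002 ] rows~ 1.7
```

View pics/t5.png

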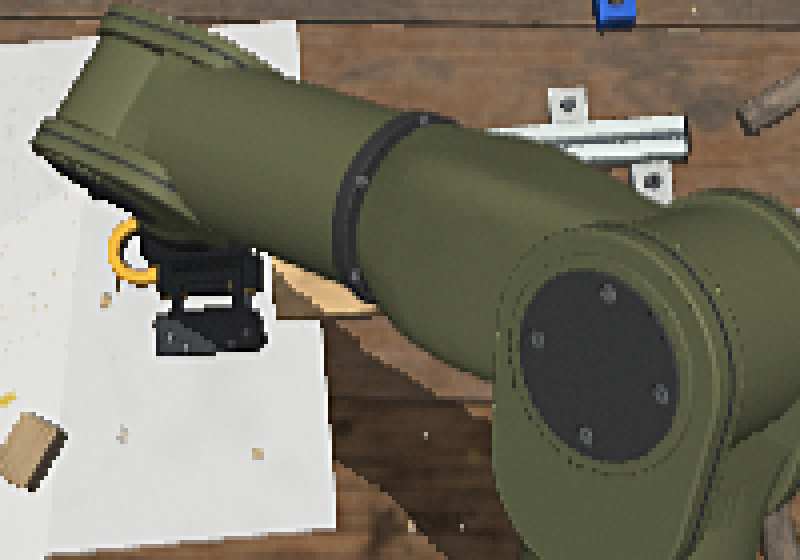

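arm_command(deltas=[{"dx": 0, "dy": 0.03, "dz": 0, "wx": 0, "wy": 0, "wz": 0}, {"dx": 0, "dy": 0.05, "dz": 0, "wx": 0, "wy": 0, "wz": 0}, {"dx": 0, "dy": 0.05, "dz": 0, "wx": 0, "wy": 0, "wz": 0}, {"dx": 0, "dy": 0.05, "dz": 0, "wx": 0, "wy": 0, "wz": 0}, {"dx": 0, "dy": 0.05, "dz": 0, "wx": 0, "wy": 0, "wz": 0}])

```text
clock: 7.85
tool_pos: [0.6152, 0.1655, 0.2138]
eef_rot: [0.521, -0.48, 0.478, -0.519]
contact_force: [-0.2, 0.7, 0.5]
opening: 0.45
```

```bash
python3 -c "
from h import *
plan([*w(-.055,.127),.175],phi)
board('s6')"
```

```text
clock 7.85 pos [0.6152 0.1655 0.2138] fence [-0.0554  0.1295] F [-0.2  0.7  0.5] open 0.45
d [0.0025 0.0388 0.0005] w/45 [ 0.0042 -0.0075 -0.001 ] rows~ 0.8
board px [244 209] fence [-0.0394  0.0951]
board px [253 208] fence [-0.0656  0.0935]
board px [257 200] fence [-0.0805  0.0624]
board px [244 200] fence [-0.0423  0.0589]
```

View pics/s6.png

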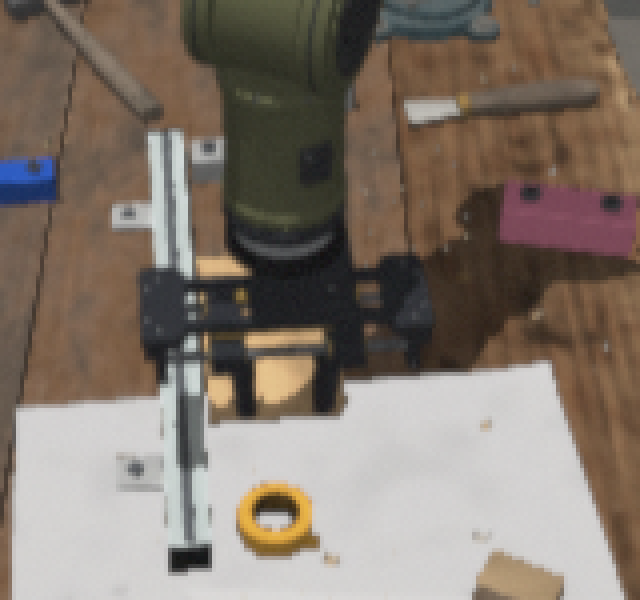

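arm_command(deltas=[{"dx": 0, "dy": 0.02, "dz": 0, "wx": 0, "wy": 0, "wz": 0}, {"dx": 0, "dy": 0.038, "dz": 0, "wx": 0, "wy": 0, "wz": 0}, {"dx": 0, "dy": 0.038, "dz": 0, "wx": 0, "wy": 0, "wz": 0}, {"dx": 0, "dy": 0.038, "dz": 0, "wx": 0, "wy": 0, "wz": 0}, {"dx": 0, "dy": 0.038, "dz": 0, "wx": 0, "wy": 0, "wz": 0}])

```text
clock: 8.4
tool_pos: [0.615, 0.1653, 0.175]
eef_rot: [0.521, -0.48, 0.478, -0.519]
contact_force: [0.1, -0.0, 0.6]
opening: 0.451
```

arm_command(deltas=[{"dx": 0.012, "dy": 0, "dz": 0, "wx": 0, "wy": 0, "wz": 0}, {"dx": 0.024, "dy": 0, "dz": 0, "wx": 0, "wy": 0, "wz": 0}, {"dx": 0.036, "dy": 0, "dz": 0, "wx": 0, "wy": 0, "wz": 0}, {"dx": 0.048, "dy": 0, "dz": 0, "wx": 0, "wy": 0, "wz": 0}, {"dx": 0.06, "dy": 0, "dz": 0, "wx": 0, "wy": 0, "wz": 0}])

```text
clock: 8.9
tool_pos: [0.62, 0.104, 0.1751]
eef_rot: [0.521, -0.48, 0.478, -0.519]
contact_force: [-0.9, 1.6, 1.4]
opening: 0.446
```

```bash
python3 -c "
from h import *
plan([*w(-.055,.01),.175],phi)
board('s7')"
```

```text
clock 8.9 pos [0.62   0.104  0.1751] fence [-0.056   0.0678] F [-0.9  1.6  1.4] open 0.446
d [0.0578 0.0001 0.0014] w/45 [ 0.0051 -0.0086 -0.0004] rows~ 1.2
board px [229 166] fence [-0.0062 -0.0994]
board px [230 173] fence [-0.0076 -0.0649]
board px [239 173] fence [-0.0361 -0.0623]
```

View pics/s7.png

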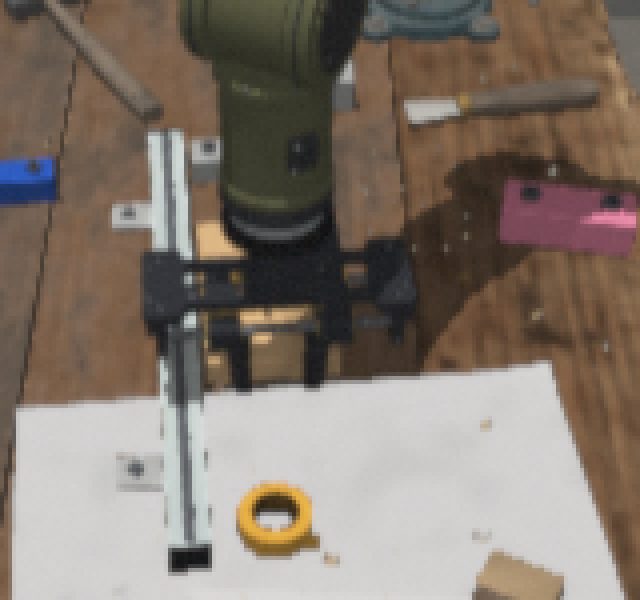

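arm_command(deltas=[{"dx": 0.012, "dy": 0, "dz": 0, "wx": 0, "wy": 0, "wz": 0}, {"dx": 0.024, "dy": 0, "dz": 0, "wx": 0, "wy": 0, "wz": 0}, {"dx": 0.036, "dy": 0, "dz": 0, "wx": 0, "wy": 0, "wz": 0}, {"dx": 0.048, "dy": 0, "dz": 0, "wx": 0, "wy": 0, "wz": 0}, {"dx": 0.06, "dy": 0, "dz": 0, "wx": 0, "wy": 0, "wz": 0}])

```text
clock: 9.45
tool_pos: [0.6247, 0.0444, 0.1748]
eef_rot: [0.521, -0.48, 0.478, -0.519]
contact_force: [-0.1, 1.0, 0.8]
opening: 0.45
```

arm_command(deltas=[{"dx": 0.003, "dy": 0, "dz": 0, "wx": 0, "wy": 0, "wz": 0}, {"dx": 0.006, "dy": 0, "dz": 0, "wx": 0, "wy": 0, "wz": 0}, {"dx": 0.008, "dy": 0, "dz": 0, "wx": 0, "wy": 0, "wz": 0}, {"dx": 0.01, "dy": 0, "dz": 0, "wx": 0, "wy": 0, "wz": 0}, {"dx": 0.01, "dy": 0, "dz": 0, "wx": 0, "wy": 0, "wz": 0}])

```text
clock: 9.95
tool_pos: [0.6254, 0.0354, 0.1747]
eef_rot: [0.521, -0.48, 0.478, -0.519]
contact_force: [0.1, -0.3, 0.3]
opening: 0.45
```

```bash
python3 -c "
from h import *
plan([*w(-.055,-.012),.175],phi)
board('s8')"
```

```text
clock 9.95 pos [0.6254 0.0354 0.1747] fence [-0.0566 -0.001 ] F [ 0.1 -0.3  0.3] open 0.45
d [ 0.011  -0.0003  0.0016] w/45 [ 0.006  -0.0076  0.0006] rows~ 0.2
board px [228 154] fence [-0.0061 -0.1617]
board px [239 157] fence [-0.0418 -0.1425]
```

View pics/s8.png

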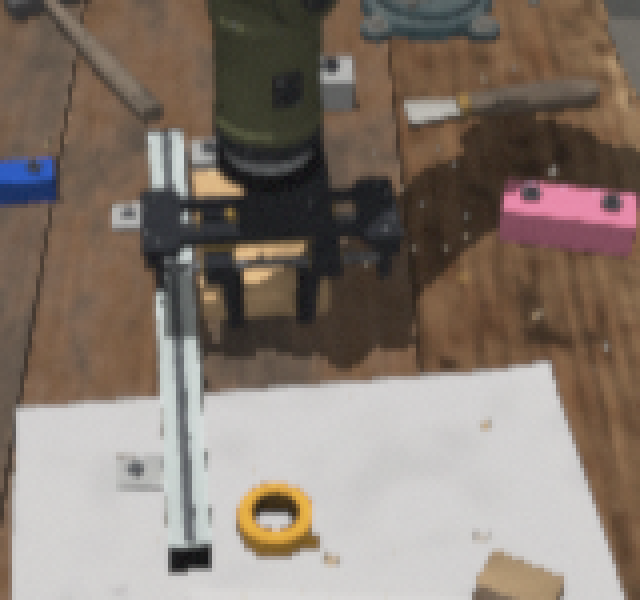

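Before closing the last ~10 mm to the stop, I'll go in small steps and watch the force.

arm_command(deltas=[{"dx": 0.002, "dy": 0, "dz": 0, "wx": 0, "wy": 0, "wz": 0}, {"dx": 0.004, "dy": 0, "dz": 0, "wx": 0, "wy": 0, "wz": 0}, {"dx": 0.006, "dy": 0, "dz": 0, "wx": 0, "wy": 0, "wz": 0}, {"dx": 0.008, "dy": 0, "dz": 0, "wx": 0, "wy": 0, "wz": 0}, {"dx": 0.008, "dy": 0, "dz": 0, "wx": 0, "wy": 0, "wz": 0}])

```text
clock: 10.5
tool_pos: [0.6262, 0.027, 0.1748]
eef_rot: [0.521, -0.48, 0.479, -0.518]
contact_force: [0.0, 0.1, -0.6]
opening: 0.448
```

arm_command(deltas=[{"dx": 0.001, "dy": 0, "dz": 0, "wx": 0, "wy": 0, "wz": 0}, {"dx": 0.002, "dy": 0, "dz": 0, "wx": 0, "wy": 0, "wz": 0}, {"dx": 0.003, "dy": 0, "dz": 0, "wx": 0, "wy": 0, "wz": 0}, {"dx": 0.003, "dy": 0, "dz": 0, "wx": 0, "wy": 0, "wz": 0}, {"dx": 0.003, "dy": 0, "dz": 0, "wx": 0, "wy": 0, "wz": 0}])

```text
clock: 11.0
tool_pos: [0.626, 0.026, 0.1749]
eef_rot: [0.521, -0.481, 0.477, -0.52]
contact_force: [-1.1, 4.5, -1.3]
opening: 0.449
```

arm_command(deltas=[{"dx": 0.001, "dy": 0, "dz": 0, "wx": 0, "wy": 0, "wz": 0}, {"dx": 0.002, "dy": 0, "dz": 0, "wx": 0, "wy": 0, "wz": 0}, {"dx": 0.002, "dy": 0, "dz": 0, "wx": 0, "wy": 0, "wz": 0}, {"dx": 0.002, "dy": 0, "dz": 0, "wx": 0, "wy": 0, "wz": 0}, {"dx": 0.002, "dy": 0, "dz": 0, "wx": 0, "wy": 0, "wz": 0}])

```text
clock: 11.5
tool_pos: [0.6257, 0.0254, 0.175]
eef_rot: [-0.52, 0.481, -0.476, 0.521]
contact_force: [-2.9, 7.3, -1.3]
opening: 0.45
```

arm_command(deltas=[{"dx": -0.01, "dy": 0, "dz": 0, "wx": 0, "wy": 0, "wz": 0}, {"dx": -0.025, "dy": 0, "dz": 0, "wx": 0, "wy": 0, "wz": 0}, {"dx": -0.03, "dy": 0, "dz": 0, "wx": 0, "wy": 0, "wz": 0}, {"dx": -0.03, "dy": -0.03, "dz": 0, "wx": 0, "wy": 0, "wz": 0}, {"dx": -0.03, "dy": -0.07, "dz": 0, "wx": 0, "wy": 0, "wz": 0}])

```text
clock: 12.0
tool_pos: [0.6237, 0.0523, 0.2436]
eef_rot: [0.523, -0.481, 0.477, -0.517]
contact_force: [1.1, -0.8, 0.3]
opening: 0.451
```

arm_command(deltas=[{"dx": 0, "dy": -0.02, "dz": -0.03, "wx": 0, "wy": -0.15, "wz": 0}, {"dx": 0, "dy": -0.02, "dz": -0.06, "wx": 0, "wy": -0.3, "wz": 0}, {"dx": 0, "dy": -0.02, "dz": -0.1, "wx": 0, "wy": -0.45, "wz": 0}, {"dx": 0, "dy": -0.02, "dz": -0.1, "wx": 0, "wy": -0.6, "wz": 0}, {"dx": 0, "dy": -0.02, "dz": -0.1, "wx": 0, "wy": -0.7, "wz": 0}], claw=1)

```text
clock: 12.5
tool_pos: [0.5238, 0.0439, 0.2654]
eef_rot: [0.633, -0.32, 0.317, -0.63]
contact_force: [1.3, 0.4, -0.6]
opening: 0.879
```

```bash
python3 -c "
from h import *
print(r.get_state()['q'].round(3))
board('s9')
plan([*w(-.14,-.1),.26],phi+np.pi/2)"
```

```text
[ 0.364  0.965 -0.961  1.953  1.085  0.868 -0.574]
board px [228 151] fence [-0.0069 -0.1779]
board px [231 182] fence [-0.0084 -0.0226]
board px [261 180] fence [-0.1021 -0.0233]
board px [249 151] fence [-0.0778 -0.1715]
clock 12.55 pos [0.5245 0.044  0.2654] fence [-0.1563  0.0164] F [ 0.1 -0.8 -0.1] open 0.928
d [ 0.1078  0.0055 -0.0469] w/45 [ 0.0048 -1.2994 -0.0042] rows~ 6.8
```

View pics/s9.png

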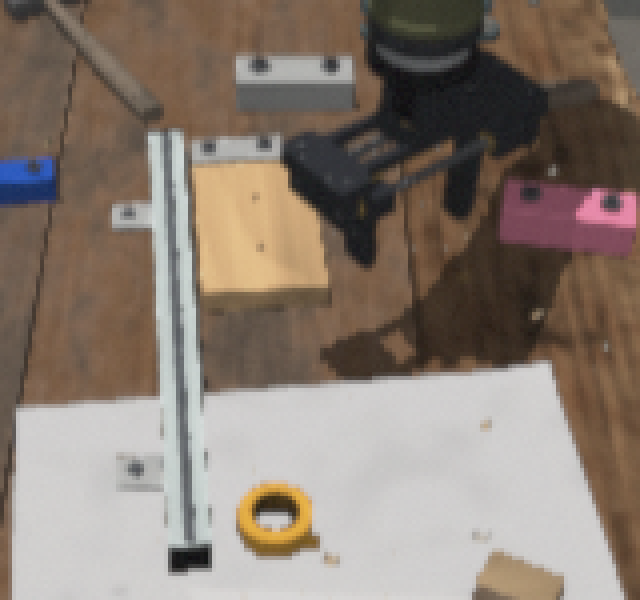

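The board is against the stop, with about 6 mm left to the fence. Next I'll turn and push it onto the fence.

arm_command(deltas=[{"dx": 0, "dy": 0, "dz": 0, "wx": 0, "wy": -0.15, "wz": 0}, {"dx": 0, "dy": 0, "dz": 0, "wx": 0, "wy": -0.3, "wz": 0}, {"dx": 0, "dy": 0, "dz": 0, "wx": 0, "wy": -0.45, "wz": 0}, {"dx": 0, "dy": 0, "dz": 0, "wx": 0, "wy": -0.6, "wz": 0}, {"dx": 0, "dy": 0, "dz": 0, "wx": 0, "wy": -0.65, "wz": 0}])

```text
clock: 13.05
tool_pos: [0.5251, 0.0442, 0.2651]
eef_rot: [0.692, -0.152, 0.149, -0.69]
contact_force: [-1.1, 0.3, -0.5]
opening: 0.998
```

arm_command(deltas=[{"dx": 0, "dy": 0, "dz": 0, "wx": 0, "wy": -0.15, "wz": 0}, {"dx": 0, "dy": 0, "dz": 0, "wx": 0, "wy": -0.3, "wz": 0}, {"dx": 0, "dy": 0, "dz": 0, "wx": 0, "wy": -0.45, "wz": 0}, {"dx": 0, "dy": 0, "dz": 0, "wx": 0, "wy": -0.6, "wz": 0}, {"dx": 0, "dy": 0, "dz": 0, "wx": 0, "wy": -0.65, "wz": 0}])

```text
clock: 13.55
tool_pos: [0.5251, 0.0442, 0.2651]
eef_rot: [0.707, 0.028, -0.031, -0.706]
contact_force: [0.5, -0.6, -0.1]
opening: 1.001
```

```bash
python3 -c "
from h import *
print(r.get_state()['q'].round(3))
axes()
plan([*w(-.145,-.1),.26],phi+np.pi/2)"
```

```text
[ 0.43   1.048 -1.129  1.947  1.169  1.017  0.374]
[[ 0.997 -0.004 -0.082]
 [ 0.082 -0.001  0.997]
 [-0.004 -1.    -0.001]]
clock 13.55 pos [0.5251 0.0442 0.2651] fence [-0.1557  0.0166] F [ 0.5 -0.6 -0.1] open 1.001
d [ 0.0113  0.0051 -0.1165] w/45 [ 0.0011 -0.0065 -0.0057] rows~ 2.3
```

arm_command(deltas=[{"dx": 0.008, "dy": 0, "dz": -0.04, "wx": 0, "wy": 0, "wz": 0}, {"dx": 0.008, "dy": 0, "dz": -0.08, "wx": 0, "wy": 0, "wz": 0}, {"dx": 0.008, "dy": 0, "dz": -0.116, "wx": 0, "wy": -0.006, "wz": 0}, {"dx": 0.008, "dy": 0, "dz": -0.116, "wx": 0, "wy": -0.006, "wz": 0}, {"dx": 0.008, "dy": 0, "dz": -0.116, "wx": 0, "wy": -0.006, "wz": 0}])

```text
clock: 14.05
tool_pos: [0.5423, -0.0713, 0.2651]
eef_rot: [0.707, 0.028, -0.031, -0.706]
contact_force: [0.3, 0.7, -0.2]
opening: 0.998
```

arm_command(deltas=[{"dx": 0, "dy": 0.03, "dz": 0, "wx": 0, "wy": 0, "wz": 0}, {"dx": 0, "dy": 0.06, "dz": 0, "wx": 0, "wy": 0, "wz": 0}, {"dx": 0, "dy": 0.06, "dz": 0, "wx": 0, "wy": 0, "wz": 0}, {"dx": 0, "dy": 0.06, "dz": 0, "wx": 0, "wy": 0, "wz": 0}, {"dx": 0, "dy": 0.06, "dz": 0, "wx": 0, "wy": 0, "wz": 0}])

```text
clock: 14.55
tool_pos: [0.5425, -0.0695, 0.2068]
eef_rot: [-0.706, -0.03, 0.031, 0.707]
contact_force: [0.0, 0.5, 0.3]
opening: 1.002
```

```bash
python3 -c "
from h import *
board('s10')
plan([*w(-.12,-.1),.175],phi+np.pi/2)"
```

```text
board px [228 151] fence [-0.0069 -0.1779]
board px [231 182] fence [-0.0084 -0.0226]
board px [261 180] fence [-0.1021 -0.0233]
board px [256 150] fence [-0.1021 -0.1748]
clock 14.6 pos [ 0.5425 -0.0698  0.2068] fence [-0.1483 -0.0986] F [-0.   0.6 -0.4] open 1.003
d [ 0.0284  0.0318 -0.0014] w/45 [-0.0004 -0.0009 -0.0024] rows~ 0.9
```

View pics/s10.png

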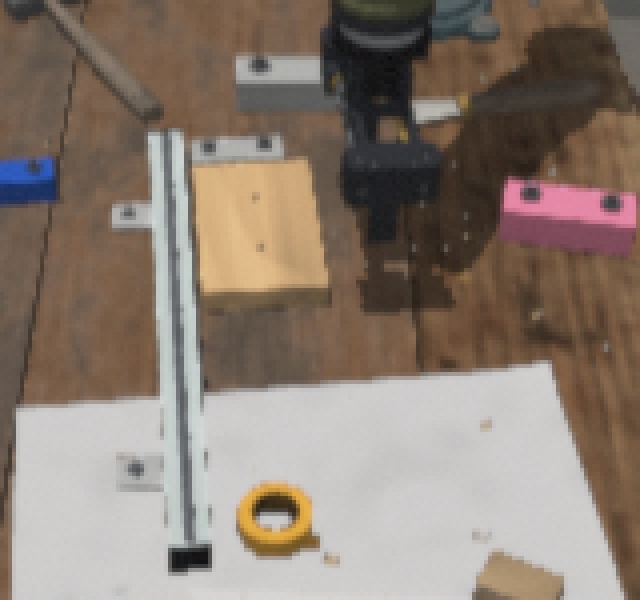

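arm_command(deltas=[{"dx": 0, "dy": 0.02, "dz": 0, "wx": 0, "wy": 0, "wz": 0}, {"dx": 0, "dy": 0.031, "dz": 0, "wx": 0, "wy": 0, "wz": 0}, {"dx": 0, "dy": 0.031, "dz": 0, "wx": 0, "wy": 0, "wz": 0}, {"dx": 0.008, "dy": 0.031, "dz": 0, "wx": 0, "wy": 0, "wz": 0}, {"dx": 0.016, "dy": 0.031, "dz": 0, "wx": 0, "wy": 0, "wz": 0}])

```text
clock: 15.1
tool_pos: [0.5587, -0.0691, 0.175]
eef_rot: [-0.706, -0.029, 0.031, 0.707]
contact_force: [-0.1, 0.7, 0.4]
opening: 1.002
```

arm_command(deltas=[{"dx": 0.005, "dy": 0, "dz": 0, "wx": 0, "wy": 0, "wz": 0}, {"dx": 0.01, "dy": 0, "dz": 0, "wx": 0, "wy": 0, "wz": 0}, {"dx": 0.014, "dy": 0, "dz": 0, "wx": 0, "wy": 0, "wz": 0}, {"dx": 0.017, "dy": 0, "dz": -0.001, "wx": 0, "wy": 0, "wz": 0}, {"dx": 0.018, "dy": 0, "dz": -0.002, "wx": 0, "wy": 0, "wz": 0}])

```text
clock: 15.6
tool_pos: [0.5758, -0.0696, 0.174]
eef_rot: [-0.706, -0.029, 0.032, 0.707]
contact_force: [-1.5, 0.5, 0.7]
opening: 1.0
```

```bash
python3 -c "
from h import *
board('s11')
plan([*w(-.11,-.1),.175],phi+np.pi/2)"
```

```text
board px [228 151] fence [-0.0069 -0.1779]
board px [230 182] fence [-0.0053 -0.0229]
board px [255 181] fence [-0.083  -0.0204]
board px [252 150] fence [-0.0885 -0.176 ]
clock 15.65 pos [ 0.5758 -0.0698  0.174 ] fence [-0.1152 -0.1015] F [ 0.3 -0.3  0.9] open 1.002
d [ 0.0052 -0.0011  0.0015] w/45 [-0.0001 -0.0018 -0.0065] rows~ 0.1
```

In contact. I'll go in small steps until the fence resists.

arm_command(deltas=[{"dx": 0.001, "dy": 0, "dz": 0, "wx": 0, "wy": 0, "wz": 0}, {"dx": 0.002, "dy": 0, "dz": 0, "wx": 0, "wy": 0, "wz": 0}, {"dx": 0.003, "dy": 0, "dz": 0, "wx": 0, "wy": 0, "wz": 0}, {"dx": 0.004, "dy": 0, "dz": -0.001, "wx": 0, "wy": 0, "wz": 0}, {"dx": 0.004, "dy": 0, "dz": -0.001, "wx": 0, "wy": 0, "wz": 0}])

```text
clock: 16.15
tool_pos: [0.5799, -0.0704, 0.174]
eef_rot: [-0.706, -0.029, 0.032, 0.706]
contact_force: [-0.5, 0.7, -0.0]
opening: 1.002
```

arm_command(deltas=[{"dx": 0.001, "dy": 0, "dz": 0, "wx": 0, "wy": 0, "wz": 0}, {"dx": 0.002, "dy": 0, "dz": 0, "wx": 0, "wy": 0, "wz": 0}, {"dx": 0.002, "dy": 0, "dz": 0, "wx": 0, "wy": 0, "wz": 0}, {"dx": 0.002, "dy": 0, "dz": 0, "wx": 0, "wy": 0, "wz": 0}, {"dx": 0.002, "dy": 0, "dz": 0, "wx": 0, "wy": 0, "wz": 0}])

```text
clock: 16.65
tool_pos: [0.5815, -0.0702, 0.174]
eef_rot: [0.707, 0.029, -0.032, -0.706]
contact_force: [-4.3, 0.6, 1.2]
opening: 1.001
```

arm_command(deltas=[{"dx": 0.001, "dy": 0, "dz": 0, "wx": 0, "wy": 0, "wz": 0}, {"dx": 0.002, "dy": 0, "dz": 0, "wx": 0, "wy": 0, "wz": 0}, {"dx": 0.002, "dy": 0, "dz": 0, "wx": 0, "wy": 0, "wz": 0}, {"dx": 0.002, "dy": 0, "dz": 0, "wx": 0, "wy": 0, "wz": 0}, {"dx": 0.002, "dy": 0, "dz": 0, "wx": 0, "wy": 0, "wz": 0}])

```text
clock: 17.15
tool_pos: [0.5822, -0.0701, 0.1739]
eef_rot: [0.707, 0.027, -0.034, -0.706]
contact_force: [-8.8, -1.2, 6.8]
opening: 0.998
```

```bash
python3 -c "
from h import *
board('s12')
plan([*w(-.11,-.1),.175],phi+np.pi/2)"
```

```text
board px [250 150] fence [-0.0817 -0.1767]
board px [227 152] fence [-0.0032 -0.1728]
board px [229 183] fence [-0.002  -0.0186]
board px [254 180] fence [-0.0803 -0.0252]
clock 17.2 pos [ 0.5822 -0.0701  0.174 ] fence [-0.1089 -0.1023] F [-9.4  0.5  6.1] open 1.0
d [-0.0011 -0.001   0.0023] w/45 [ 0.001  -0.001  -0.0118] rows~ 0.1
```

Resistance is 9 N at fence x = -0.109, which is where the geometry puts it. I'll back off and inspect.

arm_command(deltas=[{"dx": -0.003, "dy": 0, "dz": 0, "wx": 0, "wy": 0, "wz": 0}, {"dx": -0.015, "dy": 0, "dz": 0, "wx": 0, "wy": 0, "wz": 0}, {"dx": -0.035, "dy": 0, "dz": 0, "wx": 0, "wy": 0, "wz": 0}, {"dx": -0.04, "dy": -0.04, "dz": 0, "wx": 0, "wy": 0, "wz": 0}, {"dx": -0.04, "dy": -0.085, "dz": 0, "wx": 0, "wy": 0, "wz": 0}])

```text
clock: 17.7
tool_pos: [0.5441, -0.0741, 0.2589]
eef_rot: [0.707, 0.028, -0.032, -0.706]
contact_force: [2.2, 0.1, 1.2]
opening: 0.999
```

arm_command(deltas=[{"dx": -0.03, "dy": -0.03, "dz": 0, "wx": 0, "wy": 0, "wz": 0}, {"dx": -0.06, "dy": -0.06, "dz": 0, "wx": 0, "wy": 0, "wz": 0}, {"dx": -0.07, "dy": -0.08, "dz": 0, "wx": 0, "wy": 0, "wz": 0}, {"dx": -0.07, "dy": -0.08, "dz": 0, "wx": 0, "wy": 0, "wz": 0}, {"dx": -0.07, "dy": -0.08, "dz": 0, "wx": 0, "wy": 0, "wz": 0}])

```text
clock: 18.2
tool_pos: [0.476, -0.0798, 0.3397]
eef_rot: [0.707, 0.029, -0.03, -0.706]
contact_force: [0.4, -0.0, -0.5]
opening: 1.004
```

```bash
python3 -c "
from h import *
board('s13')
cv2.imwrite('pics/t13.png',r.snapshot('top')[130:270,150:350,::-1].repeat(4,0).repeat(4,1))
plan([*w(-.11,-.1),.175],phi+np.pi/2)"
```

```text
board px [227 152] fence [-0.0032 -0.1728]
board px [229 183] fence [-0.002  -0.0186]
board px [259 180] fence [-0.0959 -0.0238]
board px [254 150] fence [-0.0953 -0.1754]
clock 18.3 pos [ 0.4759 -0.0796  0.3387] fence [-0.2156 -0.1025] F [-0.2  0.  -0.6] open 1.002
d [0.1063 0.1633 0.0027] w/45 [-0.0004 -0.0031 -0.0055] rows~ 3.9
```

View pics/s13.png

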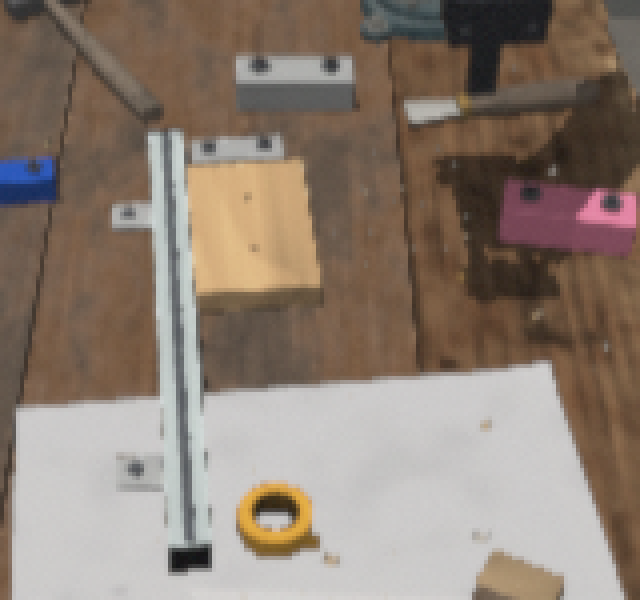

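View pics/t13.png

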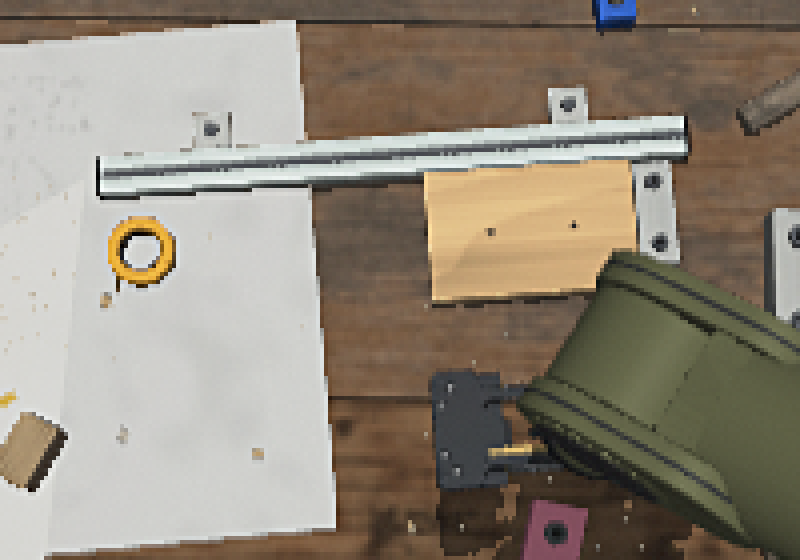

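```bash
python3 -c "
from h import *
a=cv2.imread('pics/t13.png')[::4,::4];g=cv2.cvtColor(a,6)
for v in (44,48,52,56,60): print(v+130,[int(x) for x in g[v,152:172]])
print([int(x) for x in g[34:48,130]],[int(x) for x in g[34:48,112]],[int(x) for x in g[34:48,152]])
s=cv2.cvtColor(cv2.imread('pics/s13.png'),6)[::4,::4]
for u in (52,58,64,70): print(u+180,[int(x) for x in s[30:48,u]])
x0=cv2.cvtColor(cv2.imread('pics/top0.png'),6)
for v in (174,178,182): print('orig',[int(x) for x in x0[v,302:322]])
"
```

```text
174 [187, 187, 187, 187, 188, 201, 117, 196, 201, 94, 86, 35, 66, 153, 195, 206, 80, 94, 95, 100]
178 [186, 187, 186, 188, 190, 197, 65, 207, 193, 194, 193, 182, 190, 185, 188, 200, 97, 97, 103, 100]
182 [185, 184, 185, 185, 186, 188, 141, 182, 192, 192, 184, 188, 184, 182, 183, 190, 203, 89, 100, 101]
186 [188, 187, 187, 187, 187, 191, 208, 72, 207, 194, 188, 189, 189, 184, 186, 187, 209, 72, 87, 92]
190 [183, 184, 184, 184, 184, 184, 187, 84, 198, 197, 160, 87, 25, 30, 73, 173, 196, 161, 70, 79]
[228, 129, 71, 173, 215, 219, 230, 118, 171, 184, 182, 184, 184, 190] [222, 226, 150, 89, 145, 215, 224, 237, 110, 181, 197, 192, 190, 182] [98, 89, 216, 227, 238, 116, 175, 193, 188, 187, 187, 188, 191, 183]
232 [103, 100, 99, 100, 110, 104, 71, 85, 130, 160, 147, 159, 180, 184, 185, 185, 186, 186]
238 [98, 98, 99, 106, 140, 171, 175, 175, 172, 151, 137, 169, 179, 181, 180, 180, 181, 182]
244 [96, 92, 91, 97, 116, 121, 117, 146, 172, 152, 139, 174, 179, 179, 180, 181, 182, 182]
250 [89, 87, 88, 97, 114, 133, 147, 159, 158, 144, 153, 172, 175, 174, 175, 175, 174, 174]
orig [102, 101, 94, 90, 90, 47, 132, 194, 195, 93, 83, 36, 64, 148, 187, 199, 78, 90, 93, 94]
orig [94, 96, 96, 100, 101, 42, 55, 206, 188, 187, 186, 175, 183, 180, 181, 192, 94, 92, 100, 97]
orig [101, 105, 107, 107, 108, 105, 51, 190, 188, 183, 178, 181, 179, 175, 179, 183, 197, 85, 96, 99]
```

```bash
python3 -c "
from h import *
a=cv2.imread('pics/t13.png')[::4,::4];g=cv2.cvtColor(a,6).astype(float)
for v in (176,180,184,188):
    row=g[v-130]
    L=row[100:116]; lo=L[:4].mean();hi=row[112:118].mean()
    i=[k for k in range(100,116) if row[k]>(lo+hi)/2][0]; f=(row[i]-(lo+hi)/2)/(row[i]-row[i-1]); uL=150+i-f
    def up(s): return next(k for k in range(s,s+8) if row[k]<160)
    j=up(152); 
    k=j
    while row[k]<150:k+=1
    dark=sum(np.clip((188-row[j-1:k+1])/(188-45),0,1))
    # end of board ~ start of dark, stop edge ~ end
    fR=(row[j]-45)/(188-45); uB=150+j-.5+np.clip(fR,0,1)*.5
    uS=150+k-.5
    pL=fr(ray('top',(uL,v),.022)); pB=fr(ray('top',(150+k-.5-dark,v),.022)); pS=fr(ray('top',(uS,v),.026))
    print(v,round(uL,2),'dark px',round(dark,2),'L',pL,'Bend',pB,'S',pS,'len',pL[1]-pB[1],'L-S',pL[1]-pS[1])
"
```

```text
176 255.45 dark px 0.87 L [-0.0107 -0.0215] Bend [-0.0224 -0.1807] S [-0.0234 -0.1827] len 0.1592 L-S 0.1612
180 255.54 dark px 0.71 L [-0.0232 -0.0208] Bend [-0.0349 -0.1799] S [-0.0358 -0.1815] len 0.15910000000000002 L-S 0.1607
184 256.4 dark px 0.5 L [-0.0358 -0.0225] Bend [-0.0475 -0.1824] S [-0.0484 -0.1833] len 0.15990000000000001 L-S 0.1608
188 256.55 dark px 0.87 L [-0.0482 -0.022 ] Bend [-0.0598 -0.18  ] S [-0.0608 -0.182 ] len 0.158 L-S 0.16
```

The top view puts the gap at the stop at about 1 mm. The fence gap is about 2 mm at most, and the near edge is parallel to within about 0.005 rad. The tape roll, plywood block and scraper show no shift in the pictures, and the arm is clear with its tips about 0.17 m up. I'm handing in.

```bash
python3 -c "
from plant import r
print(r.get_state()['contact_force'].round(1)); print(r.finish_job())"
```

```text
[-0.2  0.  -0.6]
the job is handed in; nothing more can be done
None
```

The drawer front is handed in at about 18 s, lying along the fence with its end against the small grey stop. `finish_job` gave no verdict, so this rests on my own checks.

**What I did:**
- I pushed the board with two spread fingertips until it was square to the fence.
- I pushed its end along to the stop, up to about 7 N of resistance.
- I pressed its long edge onto the fence, up to about 9 N, then withdrew upward.

**Last checks:**

| Check | Measured | Limit |
|---|---|---|
| Gap at the stop | about 1 mm, give or take 1 mm | 3 mm |
| Gap at the fence | about 2–3 mm from the side view | 3 mm |
| Angle to the fence | within about 0.01 rad | 0.025 rad |

- **Fence gap:** the side-view figure is close to the limit, but calibration is only good to about 2 mm. The top view shows a dark line of about half a pixel, and the fence resisted the push, so I took it as touching.
- **Second stop push:** I did not push against the stop again after the fence press, so any small drift would show only in that 1 mm estimate.
- **Bystanders:** the tape roll, plywood block and scraper looked unmoved in the pictures, but I did not measure their final positions.

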